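Find the full cartridge by weight and load the cookie press

ROBOT

A 7-joint arm with a two-finger parallel gripper is mounted at the origin on the work surface. World frame = base frame: x ahead of the robot, y to its left, z up, the work surface at z = 0. Lengths are in m, angles in rad, forces in N, time in s.
With the tool pointing down it reaches from about 0.35 to 0.9 m from the base axis. Payload 8.1 kg.
Tool frame: the origin (TCP) lies on the centre line of the jaws, within the pads' length; the fingertips stand 17 mm ahead of it and the grasp point (between the pads) lies 2 mm behind it; z points along the fingers, y is the direction in which the jaws open and shut (so a half turn about z gives the same grasp; the last joint's range is limited). The gripper opens to 92 mm and grips with 3 to 60 N. Pads are 19 mm wide; open, the fingers measure 130 mm over their backs; the gripper's body (75 mm by 190 mm) begins 47 mm behind the grasp point.
Start: joints at [1.005, 0.434, 0.025, 1.573, -0.012, 1.134, -0.075], TCP at [0.279, -0.559, 0.21] pointing down, gripper open.
Joint ranges: [-2.62, 2.62], [-0.44, 2.09], [-1.27, 1.32], [0.08, 2.57], [-1.32, 4.46], [0.12, 2], [-2.74, 2.74]. Speed limits (rad/s): [2.22, 2.22, 3.01, 3.01, 3.14, 3.14, 3.14].

INTERFACE

Orientations are given as a rotation vector (axis times angle).
In Python, from cell import arm, imaging, job gives the robot as it stands.
- The arm moves only by the tool jog_arm, never from a script. Its argument "moves" is a list of rows, each an object with "fingers": the closure, from -1 (fully open) to 1 (shut); "xyz": the shift along the tool's x, y, z in cm, a list of three; "angular": the turn, a rotation vector about the tool's x, y, z in rad, a list of three. In form: [{"fingers": fingers, "xyz": [dx, dy, dz], "angular": [ax, ay, az]}, ...]. A call has 1 to 12 rows; each row is the pose to reach, as a shift and turn from the pose commanded when the call began, along the tool's axes at that moment; what a row does not reach only later rows make up. A row lasts 1/8 s, in which the tool goes at most 62.5 mm and 10.7 degrees, less where a joint would pass 70% of its speed; a pose out of reach is approached as far as the arm can. A call with a gripper value outside its range is refused whole. The fingers move at their own pace and stop on an object; "grip_force" is the grip in N (left out, the last holds). Time passes only in rows, so rows that repeat a pose let the fingers close. It gives the time, the measured TCP pose, the force and the opening at its end, in the units of the state.
- arm.observe(): the state, without advancing time (a new reading comes with each control period).
- imaging.get_image(name): name is "scene" or "top" or "wrist"; returns the picture (384x512x3 uint8, red, green, blue); there is no depth.
- imaging.camera_params(name): a dict with "fx", "fy", "cx", "cy" (pixels), "rvec" (rotation vector, rad) and "tvec" (3), from world to camera coordinates, as OpenCV has them; the wrist camera has in their place "hand_eye" (4x4, takes a point from camera to tool coordinates, whose origin is the TCP and whose axes are the flange's). Camera axes: x right, y down, z forward; pixel columns grow to the right and rows downward; lengths in m; the calibration is good to about 2 mm. A picture is of the moment at which its call begins: read the wrist's pose just before it. camera_params takes no time and is no camera call.
- job.sign_off(): hands the job in, once; it reports no verdict.
The state is a dict: "clock": time; "joints": joint angles; "dq": joint speeds; "joint_efforts": joint torques, N m; "position": TCP position; "ee_rot": TCP orientation; "force": force on the tool from outside, world axes, zero at the start; "ft_torque": the same for the moment, N m; "width": opening from 0.0 (shut) to 1.0 (fully open).
Only numpy, scipy, OpenCV 4.12 (cv2) and the standard library are available. Lean on these libraries where they do the work, as an engineer would, in place of code of your own. Each camera call takes 0.05 s, during which the arm holds its last target. There are 200 camera calls.

TASK

One of the three look-alike sealed metal cartridges standing on the sideboard is full and the other two are empty: lift them just clear of the sideboard, pause, and tell them apart by their weight. Stand the two empty ones upright on the tea tray, put the full one foot first into the upright barrel of the cookie press and push it down onto its sprung seat with a steady 15 N or so (never above 28 N) for about a second, then let go. Set things down gently and leave everything else where it is.

Things in the scene. Friction and masses are not known exactly. Their poses are not given: they have to be found in the camera images.
- cart_a: one of three look-alike sealed aluminium cartridges: upright cylinder 50 mm wide, 110 mm tall, foot chamfered 2.5 mm, thin dark band 64 mm up; origin at the centre of its underside, z up its axis. One of the three (drawn afresh each time, not visible) is full, 0.40 to 0.50 kg; the other two are empty, 0.11 to 0.13 kg. The filling may shift by 2 mm
- cart_b: one of three look-alike sealed aluminium cartridges: upright cylinder 50 mm wide, 110 mm tall, foot chamfered 2.5 mm, thin dark band 64 mm up; origin at the centre of its underside, z up its axis. One of the three (drawn afresh each time, not visible) is full, 0.40 to 0.50 kg; the other two are empty, 0.11 to 0.13 kg. The filling may shift by 2 mm
- cart_c: one of three look-alike sealed aluminium cartridges: upright cylinder 50 mm wide, 110 mm tall, foot chamfered 2.5 mm, thin dark band 64 mm up; origin at the centre of its underside, z up its axis. One of the three (drawn afresh each time, not visible) is full, 0.40 to 0.50 kg; the other two are empty, 0.11 to 0.13 kg. The filling may shift by 2 mm
- press: metal cookie press, fixed: round foot 120 mm wide, 12 mm high, carrying an upright open barrel, 62 mm outside; origin at the centre of the foot's underside, on the barrel's axis, z up. A ratchet lever sticks out to its own +x, to 133 mm from the axis, at most 83 mm high. A cartridge rests in it with 55 to 77 mm standing proud of the mouth
- mouth (a point): centre of the barrel's mouth, 78 mm above the press's origin. The mouth is 64 mm wide (72 mm outside) and narrows within 11 mm to the 54 mm bore. Inside is a sprung seat (2 N per mm, 14 mm travel) on a ratchet left at an unknown notch: the unloaded seat lies 33 to 53 mm below the mouth and must be found by feel; the ratchet itself does not give
- tray: stainless tea tray lying loose on the sideboard, 220 mm (its own x) by 150 mm (its own y), rim 14 mm high, wall and floor 3 mm thick, 0.9 kg; origin at the centre of its underside, z up
- dish: bystander: small white ceramic dish with a gold rim, 71 mm wide, 17 mm high; origin under its centre
- bowl: bystander: footed glass bowl, 120 mm wide, 98 mm high; origin under its centre
- box: bystander: closed yellow plastic container with four snap latches, 125 mm (x) by 185 mm (y), 76 mm high; origin under its centre
- spoon: bystander: teaspoon lying along its own x, 120 mm long; origin under its middle
- cutter: bystander: ring-shaped cookie cutter, 40 mm wide, 16 mm high; origin under its centre
Mind the look-alikes: they are no part of the job. Leave any green or red look-alike of the cart_c alone.

How it is judged:
By the outcome, as a careful person would: the job done as asked, in the order asked, and still so for the second after the job is handed in, with the robot touching nothing.
It also fails if it takes over 72 s, if anything falls off the work surface, if the arm or the gripper's body presses on something with over 40 N, if the wrist force passes 120 N, or if a joint passes its speed limit or range.

## Working session

There is one attempt and no reset: what is moved stays moved. The work goes in short steps, Python scripts to look and compute and a tool call to move; the robot and the scene stay as the last step left them, time stands still between calls to the robot, and variables do not carry over. Pictures are saved under pics/ and viewed, about 8 in all and at most 12, crops included, and the job is handed in when it is done.

Besides the shell and the picture viewer there is one more tool, called after "Call:" as a command line: name --argument value ..., lists and objects as JSON in quotes. jog_arm: Moves the arm, as the interface text tells. Its arguments: {"type":"object","properties":{"moves":{"type":"array"},"grip_force":{"type":"number"}},"required":["moves"]}

```bash
mkdir -p pics; python3 - <<'E'
from cell import arm, imaging, job
import cv2, numpy as np
print(arm.observe())
for n in ("scene","top"):
    im=imaging.get_image(n); cv2.imwrite(f"pics/{n}0.png",im[:,:,::-1]); p=imaging.camera_params(n); print(n,p)
print(imaging.camera_params("wrist"))
E
```

```text
{'clock': 0.0, 'joints': array([ 1.00538254,  0.43521134,  0.02501406,  1.57411173, -0.01158979,
        1.13401307, -0.07512977]), 'dq': array([-0.00094218, -0.00049618, -0.00036597,  0.00048827, -0.00089697,
        0.00131466,  0.00113193]), 'joint_efforts': array([ 1.53402566e-04, -6.67867827e+01,  9.84875411e-01, -3.14457607e+01,
       -6.07028184e-02,  4.32703074e-02,  1.70242606e-04]), 'position': array([ 0.27871668, -0.55879625,  0.20894706]), 'ee_rot': array([-3.05643248e+00, -7.19966685e-01,  8.33565585e-04]), 'force': array([-0.39778609, -0.94561326, -0.31046153]), 'ft_torque': array([-0.01737696,  0.02254284, -0.01288579]), 'width': 1.0034539918127938}
scene {'fx': 489.9197416359793, 'fy': 489.9197416359793, 'cx': 260.7307783846436, 'cy': 198.53084443226683, 'rvec': array([ 1.61753404,  1.83035646, -0.80883962]), 'tvec': array([ 0.06514484, -0.29364407,  1.64743381])}
top {'fx': 393.84562373897006, 'fy': 393.84562373897006, 'cx': 258.4000659653499, 'cy': 189.024514281503, 'rvec': array([ 2.16128325, -2.22292333,  0.02812981]), 'tvec': array([0.03156096, 0.55378163, 1.05064397])}
{'fx': 297.3428815541323, 'fy': 297.3428815541323, 'cx': 256.0010093003923, 'cy': 191.72982687885167, 'hand_eye': array([[-1.46317615e-03, -9.60096593e-01, -2.79664785e-01,
         7.53374634e-02],
       [ 9.99998771e-01, -1.24713481e-03, -9.50439537e-04,
         3.72724160e-05],
       [ 5.63734074e-04, -2.79665832e-01,  9.60097237e-01,
        -1.74089871e-01],
       [ 0.00000000e+00,  0.00000000e+00,  0.00000000e+00,
         1.00000000e+00]])}
```

View pics/scene0.png

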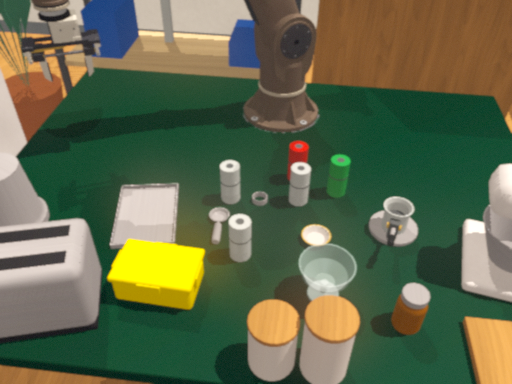

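View pics/top0.png

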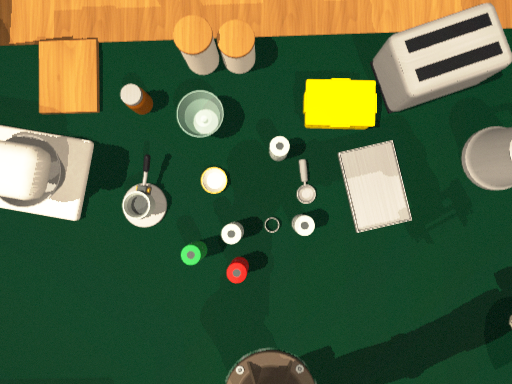

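Candidates (top view): silver cylinders at (279,148), (232,233) and (304,225) fit the description. Green (190,254) and red (237,272) are look-alikes to leave, and the two wood-lidded jars (195,35) and (237,40) and the amber bottle (134,97) are neither. The press is at (140,207) with its lever toward (147,160), and the tray is at (375,187). Next: a close crop and measurements.

```bash
cat > h.py <<'E'
import cv2, numpy as np
from scipy.spatial.transform import Rotation as R
from cell import arm, imaging, job
def ray(n,uv,st=None):
    p=imaging.camera_params(n)
    d=np.array([(uv[0]-p['cx'])/p['fx'],(uv[1]-p['cy'])/p['fy'],1.])
    if n=='wrist':
        T=R.from_rotvec(st['ee_rot']).as_matrix(); H=p['hand_eye']
        return st['position']+T@H[:3,3], T@H[:3,:3]@d
    M=cv2.Rodrigues(p['rvec'])[0]; return -M.T@p['tvec'], M.T@d
def onz(n,uv,z,st=None):
    o,d=ray(n,uv,st); return o+d*(z-o[2])/d[2]
def proj(n,P):
    p=imaging.camera_params(n); K=np.array([[p['fx'],0,p['cx']],[0,p['fy'],p['cy']],[0,0,1]])
    return cv2.projectPoints(np.float64([P]),p['rvec'],p['tvec'],K,None)[0].ravel()
E
python3 - <<'E'
from h import *
im=cv2.imread('pics/top0.png'); sc=cv2.imread('pics/scene0.png')
cr=cv2.resize(im[120:290,110:420],None,fx=2.5,fy=2.5,interpolation=cv2.INTER_CUBIC); cv2.imwrite('pics/crop1.png',cr)
hsv=cv2.cvtColor(im,cv2.COLOR_BGR2HSV)
m=((hsv[...,1]<70)&(hsv[...,2]>110)).astype(np.uint8)
n,l,s,c=cv2.connectedComponentsWithStats(m)
for i in range(1,n):
    if s[i,4]>60 and 110<c[i][0]<420 and 120<c[i][1]<290: print(s[i],c[i].round(1))
for uv,z in [((279,146),.11),((232,233),.11),((304,225),.11),((190,254),.11),((237,272),.11),((140,205),.078),((375,187),.0),((214,180),.017),((272,225),.016),((306,193),.0),((205,105),.098),((147,160),.08)]:
    P=onz('top',uv,z); print(uv,P.round(4),np.hypot(*P[:2]).round(3), 'scene',proj('scene',P).round(0))
E
```

```text
[269 136  21  25 414] [278.6 147.6]
[ 338  140   74   93 4726] [374.3 186.1]
[297 159  19  45 462] [304.8 185.6]
[202 168  24  24 427] [214.  179.5]
[ 122  171   45   57 1454] [144.2 204.9]
[292 215  23  21 396] [303.1 224.8]
[265 217  15  16  64] [271.8 224.6]
[221 222  23  23 381] [231.4 233.1]
(279, 146) [ 0.6546 -0.0391  0.11  ] 0.656 scene [240. 221.]
(232, 233) [0.4448 0.0818 0.11  ] 0.452 scene [299. 168.]
(304, 225) [ 0.4595 -0.0941  0.11  ] 0.469 scene [230. 165.]
(190, 254) [0.3966 0.1856 0.11  ] 0.438 scene [341. 160.]
(237, 272) [0.3502 0.072  0.11  ] 0.357 scene [298. 146.]
(140, 205) [0.5197 0.3165 0.078 ] 0.608 scene [394. 205.]
(375, 187) [ 0.5514 -0.3004  0.    ] 0.628 scene [145. 214.]
(214, 180) [0.5819 0.1347 0.017 ] 0.597 scene [315. 234.]
(272, 225) [ 0.457  -0.0178  0.016 ] 0.457 scene [259. 195.]
(306, 193) [ 0.5404 -0.113   0.    ] 0.552 scene [218. 218.]
(205, 105) [0.7653 0.1426 0.098 ] 0.779 scene [320. 270.]
(147, 160) [0.6335 0.2962 0.08  ] 0.699 scene [389. 238.]
```

View pics/crop1.png

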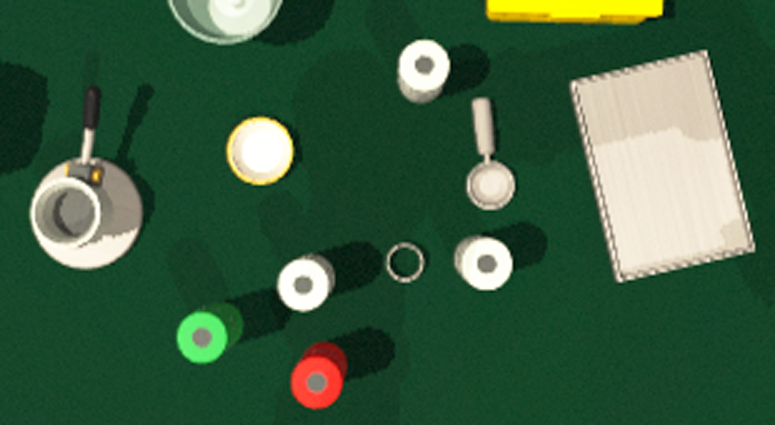

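The crop shows three plain silver cartridges with grey caps at crop (424,65), (486,264) and (303,285). The press mouth is at (66,211) with its lever pointing up the image, and the tray corners are clear. Green and red are decoys.

```bash
python3 - <<'E'
from h import *
im=cv2.imread('pics/top0.png'); g=cv2.cvtColor(im,cv2.COLOR_BGR2GRAY)
hsv=cv2.cvtColor(im,cv2.COLOR_BGR2HSV)
for uv in [(279.6,146),(231.3,234),(304.4,225.6)]:
    u,v=map(int,uv); w=g[v-6:v+7,u-6:u+7].astype(float)
    yy,xx=np.mgrid[v-6:v+7,u-6:u+7]; k=np.clip(210-w,0,None)*(np.hypot(xx-uv[0],yy-uv[1])<6)
    c=((xx*k).sum()/k.sum(),(yy*k).sum()/k.sum()); print('cart',np.round(c,1),onz('top',c,.11).round(4))
C=lambda x,y:(x/2.5+110-.3,y/2.5+120-.3)
print('mouth',onz('top',C(66,211),.078).round(4)); print('outer w',np.linalg.norm(onz('top',C(31,211),.078)-onz('top',C(101,211),.078)))
print('foot',onz('top',C(87,213),.012).round(4))
m=((hsv[...,1]<70)&(hsv[...,2]>100)).astype(np.uint8); n,l,s,c=cv2.connectedComponentsWithStats(m); 
i=l[187,375]; r=cv2.minAreaRect(np.argwhere(l==i)[:,::-1].astype(np.float32)); B=np.array([onz('top',p,.014) for p in cv2.boxPoints(r)]); print('tray',B.round(3),B.mean(0),[np.linalg.norm(B[k]-B[k-1]).round(3) for k in range(2)])
st=arm.observe(); T=R.from_rotvec(st['ee_rot']).as_matrix(); print(T.round(3)); D=np.diag([1,-1,-1.]); print('ang',R.from_matrix(T.T@D).as_rotvec()); print('shift',100*T.T@(np.array([.459,-.094,.24])-st['position']))
E
```

```text
cart [279.2 145.5] [ 0.6558 -0.0396  0.11  ]
cart [230.8 233.5] [0.4436 0.0847 0.11  ]
cart [304.2 225.1] [ 0.4594 -0.0945  0.11  ]
mouth [0.5222 0.3264 0.078 ]
outer w 0.07146091143855246
foot [0.5202 0.3253 0.012 ]
tray [[ 0.648 -0.198  0.014]
 [ 0.679 -0.349  0.014]
 [ 0.46  -0.391  0.014]
 [ 0.429 -0.241  0.014]] [ 0.55386524 -0.29457752  0.014     ] [np.float64(0.223), np.float64(0.154)]
[[ 0.895  0.446 -0.001]
 [ 0.446 -0.895  0.001]
 [-0.    -0.001 -1.   ]]
ang [-1.27443740e-03  3.99716109e-04  4.62700296e-01]
shift [ 36.87637684 -33.55935751  -3.05375857]
```

Call:
jog_arm --moves '[{"fingers": -1, "xyz": [36.9, -33.5, -3.0], "angular": [0, 0, 0.4627]}, {"fingers": -1, "xyz": [36.9, -33.5, -3.0], "angular": [0, 0, 0.4627]}, {"fingers": -1, "xyz": [36.9, -33.5, -3.0], "angular": [0, 0, 0.4627]}, {"fingers": -1, "xyz": [36.9, -33.5, -3.0], "angular": [0, 0, 0.4627]}, {"fingers": -1, "xyz": [36.9, -33.5, -3.0], "angular": [0, 0, 0.4627]}, {"fingers": -1, "xyz": [36.9, -33.5, -3.0], "angular": [0, 0, 0.4627]}, {"fingers": -1, "xyz": [36.9, -33.5, -3.0], "angular": [0, 0, 0.4627]}, {"fingers": -1, "xyz": [36.9, -33.5, -3.0], "angular": [0, 0, 0.4627]}, {"fingers": -1, "xyz": [36.9, -33.5, -3.0], "angular": [0, 0, 0.4627]}, {"fingers": -1, "xyz": [36.9, -33.5, -3.0], "angular": [0, 0, 0.4627]}, {"fingers": -1, "xyz": [36.9, -33.5, -3.0], "angular": [0, 0, 0.4627]}, {"fingers": -1, "xyz": [36.9, -33.5, -3.0], "angular": [0, 0, 0.4627]}]' --grip_force 25

```text
clock: 1.6
position: [0.4592, -0.0961, 0.2396]
ee_rot: [3.141, -0.004, -0.001]
force: [0.9, -0.2, 0.4]
width: 1.001
```

```bash
cat >> h.py <<'E'
def look(name):
    st=arm.observe(); im=imaging.get_image('wrist')[:,:,::-1].copy(); cv2.imwrite(f'pics/{name}.png',im)
    return st,im
def info(tgt):
    st=arm.observe(); T=R.from_rotvec(st['ee_rot']).as_matrix()
    print('t',round(st['clock'],2),'pos',st['position'].round(4),'F',st['force'].round(2),'w',round(st['width'],3),'q7',st['joints'].round(2))
    print('shift cm',(100*T.T@(np.array(tgt)-st['position'])).round(2),'ang',R.from_matrix(T.T@np.diag([1,-1,-1.])).as_rotvec().round(4))
E
python3 - <<'E'
from h import *
info([.4594,-.0945,.09])
st,im=look('w1')
E
```

```text
t 1.6 pos [ 0.4592 -0.0961  0.2396] F [ 0.91 -0.16  0.39] w 1.001 q7 [ 0.23  0.16 -0.16  1.88  0.03  1.1  -1.51]
shift cm [ 0.02 -0.16 14.96] ang [ 0.0002  0.0003 -0.0024]
```

View pics/w1.png

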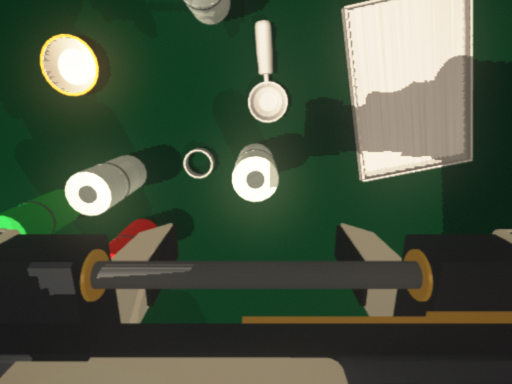

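The wrist view shows the target's cap at (256,180), the neighbouring cartridge's cap at (88,194) and the fingers at the bottom edge.

```bash
python3 - <<'E'
from h import *
st=arm.observe()
for uv in [(256,180),(88,194)]: print(onz('wrist',uv,.11,st).round(4))
E
```

```text
[ 0.459  -0.0957  0.11  ]
[0.4442 0.0836 0.11  ]
```

Call:
jog_arm --moves '[{"fingers": -1, "xyz": [0, 0, 6], "angular": [0, 0, 0]}, {"fingers": -1, "xyz": [0, 0, 11], "angular": [0, 0, 0]}, {"fingers": -1, "xyz": [0, 0, 15], "angular": [0, 0, 0]}, {"fingers": -1, "xyz": [0, 0, 15], "angular": [0, 0, 0]}, {"fingers": 0.6, "xyz": [0, 0, 15], "angular": [0, 0, 0]}, {"fingers": 0.6, "xyz": [0, 0, 15], "angular": [0, 0, 0]}, {"fingers": 0.6, "xyz": [0, 0, 15], "angular": [0, 0, 0]}, {"fingers": 0.6, "xyz": [0, 0, 15], "angular": [0, 0, 0]}, {"fingers": 0.6, "xyz": [0, 0, 15], "angular": [0, 0, 0]}, {"fingers": 0.6, "xyz": [0, 0, 15], "angular": [0, 0, 0]}]' --grip_force 25

```text
clock: 2.9
position: [0.46, -0.0949, 0.09]
ee_rot: [3.141, -0.0, 0.001]
force: [-0.5, -0.6, 4.4]
width: 0.525
```

Call:
jog_arm --moves '[{"fingers": 0.6, "xyz": [0, 0, -0.8], "angular": [0, 0, 0]}, {"fingers": 0.6, "xyz": [0, 0, -1.5], "angular": [0, 0, 0]}, {"fingers": 0.6, "xyz": [0, 0, -1.5], "angular": [0, 0, 0]}, {"fingers": 0.6, "xyz": [0, 0, -1.5], "angular": [0, 0, 0]}, {"fingers": 0.6, "xyz": [0, 0, -1.5], "angular": [0, 0, 0]}, {"fingers": 0.6, "xyz": [0, 0, -1.5], "angular": [0, 0, 0]}, {"fingers": 0.6, "xyz": [0, 0, -1.5], "angular": [0, 0, 0]}, {"fingers": 0.6, "xyz": [0, 0, -1.5], "angular": [0, 0, 0]}]'

```text
clock: 3.9
position: [0.4597, -0.0948, 0.1047]
ee_rot: [3.142, 0.0, -0.0]
force: [0.6, 0.2, -0.5]
width: 0.527
```

Call:
jog_arm --moves '[{"fingers": 0.6, "xyz": [0, 0, 0], "angular": [0, 0, 0]}]'

```text
clock: 4.03
position: [0.4597, -0.0948, 0.1047]
ee_rot: [3.142, 0.0, -0.0]
force: [-0.8, -0.0, -0.9]
width: 0.523
```

Call:
jog_arm --moves '[{"fingers": 0.6, "xyz": [0, 0, 0], "angular": [0, 0, 0]}]'

```text
clock: 4.15
position: [0.4597, -0.0948, 0.1047]
ee_rot: [3.142, -0.0, 0.0]
force: [-0.7, 0.2, -0.5]
width: 0.524
```

Fz is about −0.6 N, so this one is empty (a full one would read below −4 N). It goes on the tray.

Call:
jog_arm --moves '[{"fingers": 0.6, "xyz": [0, 0, -3], "angular": [0, 0, 0]}, {"fingers": 0.6, "xyz": [1, 4.5, -4], "angular": [0, 0, 0]}, {"fingers": 0.6, "xyz": [2, 10, -4], "angular": [0, 0, 0]}, {"fingers": 0.6, "xyz": [3.5, 15.5, -4], "angular": [0, 0, 0]}, {"fingers": 0.6, "xyz": [4.5, 20, -4], "angular": [0, 0, 0]}, {"fingers": 0.6, "xyz": [4.5, 21, -3], "angular": [0, 0, 0]}, {"fingers": 0.6, "xyz": [4.5, 21, -1], "angular": [0, 0, 0]}, {"fingers": 0.6, "xyz": [4.5, 21, 0.3], "angular": [0, 0, 0]}, {"fingers": 0.6, "xyz": [4.5, 21, 0.8], "angular": [0, 0, 0]}, {"fingers": 0.6, "xyz": [4.5, 21, 1.0], "angular": [0, 0, 0]}, {"fingers": 0.6, "xyz": [4.5, 21, 1.0], "angular": [0, 0, 0]}]'

```text
clock: 5.52
position: [0.505, -0.3047, 0.0952]
ee_rot: [3.141, 0.001, 0.001]
force: [0.4, -0.1, -1.7]
width: 0.53
```

Call:
jog_arm --moves '[{"fingers": 0.6, "xyz": [0, 0, 0.1], "angular": [0, 0, 0]}, {"fingers": 0.6, "xyz": [0, 0, 0.2], "angular": [0, 0, 0]}, {"fingers": 0.6, "xyz": [0, 0, 0.2], "angular": [0, 0, 0]}]'

```text
clock: 5.9
position: [0.5049, -0.305, 0.0931]
ee_rot: [3.141, -0.0, 0.001]
force: [-0.5, 0.3, 2.7]
width: 0.527
```

Call:
jog_arm --moves '[{"fingers": 0, "xyz": [0, 0, 0], "angular": [0, 0, 0]}, {"fingers": -1, "xyz": [0, 0, 0], "angular": [0, 0, 0]}, {"fingers": -1, "xyz": [0, 0, 0], "angular": [0, 0, 0]}, {"fingers": -1, "xyz": [0, 0, 0], "angular": [0, 0, 0]}, {"fingers": -1, "xyz": [0, 0, -4], "angular": [0, 0, 0]}, {"fingers": -1, "xyz": [0, 0, -10], "angular": [0, 0, 0]}, {"fingers": -1, "xyz": [3, -5, -13], "angular": [0, 0, 0]}, {"fingers": -1, "xyz": [6, -10, -14.5], "angular": [0, 0, 0]}, {"fingers": -1, "xyz": [9, -15.5, -14.5], "angular": [0, 0, 0]}, {"fingers": -1, "xyz": [12, -21, -14.5], "angular": [0, 0, 0]}, {"fingers": -1, "xyz": [15, -26.5, -14.5], "angular": [0, 0, 0]}, {"fingers": -1, "xyz": [15, -26.5, -14.5], "angular": [0, 0, 0]}]'

```text
clock: 7.4
position: [0.6559, -0.0322, 0.237]
ee_rot: [-3.138, -0.014, 0.0]
force: [0.1, 0.3, 0.0]
width: 1.002
```

Call:
jog_arm --moves '[{"fingers": -1, "xyz": [0, 0, 0], "angular": [0, 0, 0]}]'

```text
clock: 7.52
position: [0.6544, -0.0401, 0.2373]
ee_rot: [3.141, 0.001, -0.001]
force: [-0.2, -0.3, -0.5]
width: 0.999
```

```bash
python3 - <<'E'
from h import *
info([.6558,-.0396,.09])
st,im=look('w2')
hsv=cv2.cvtColor(im,cv2.COLOR_BGR2HSV)
m=((hsv[...,1]<60)&(hsv[...,2]>225)).astype(np.uint8); m[225:]=0
n,l,s,c=cv2.connectedComponentsWithStats(m)
for i in range(1,n):
    if s[i,4]>200:
        print(s[i],c[i].round(1), onz('wrist',(s[i,0]+s[i,2]/2,s[i,1]+s[i,3]/2),.11,st).round(4))
E
```

```text
t 7.53 pos [ 0.6544 -0.0401  0.2373] F [-0.2  -0.32 -0.5 ] w 0.999 q7 [ 0.07  0.48 -0.15  1.44  0.07  1.23 -1.65]
shift cm [ 0.15 -0.06 14.73] ang [0.0007 0.0008 0.0004]
[ 79  74  27  36 486] [89.6 94.8] [0.7419 0.1171 0.11  ]
[234 157  41  44 987] [251.8 178.7] [ 0.6557 -0.0385  0.11  ]
[121 196  33  29 758] [137.  210.3] [0.6209 0.0875 0.11  ]
```

View pics/w2.png

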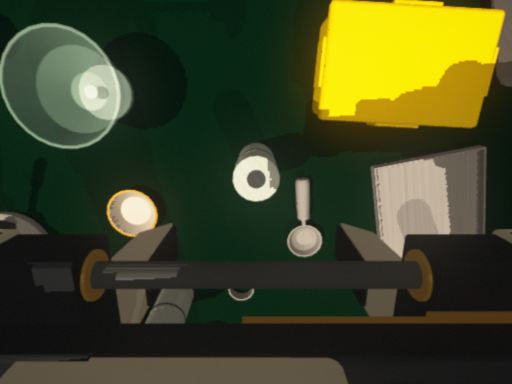

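The second cartridge's cap is at (256,179), the same place as before, so it is aligned. Its neighbours are well clear.

Call:
jog_arm --moves '[{"fingers": -1, "xyz": [0.1, 0, 6], "angular": [0, 0, 0]}, {"fingers": -1, "xyz": [0.1, 0, 11], "angular": [0, 0, 0]}, {"fingers": -1, "xyz": [0.1, 0, 14.7], "angular": [0, 0, 0]}, {"fingers": -1, "xyz": [0.1, 0, 14.7], "angular": [0, 0, 0]}, {"fingers": 0.6, "xyz": [0.1, 0, 14.7], "angular": [0, 0, 0]}, {"fingers": 0.6, "xyz": [0.1, 0, 14.7], "angular": [0, 0, 0]}, {"fingers": 0.6, "xyz": [0.1, 0, 14.7], "angular": [0, 0, 0]}, {"fingers": 0.6, "xyz": [0.1, 0, 14.7], "angular": [0, 0, 0]}, {"fingers": 0.6, "xyz": [0.1, 0, 14.7], "angular": [0, 0, 0]}, {"fingers": 0.6, "xyz": [0.1, 0, 14.7], "angular": [0, 0, 0]}]'

```text
clock: 8.82
position: [0.6559, -0.0399, 0.0911]
ee_rot: [3.141, -0.0, 0.001]
force: [-0.2, -0.3, 3.0]
width: 0.519
```

Call:
jog_arm --moves '[{"fingers": 0.6, "xyz": [0, 0, -0.8], "angular": [0, 0, 0]}, {"fingers": 0.6, "xyz": [0, 0, -1.5], "angular": [0, 0, 0]}, {"fingers": 0.6, "xyz": [0, 0, -1.5], "angular": [0, 0, 0]}, {"fingers": 0.6, "xyz": [0, 0, -1.5], "angular": [0, 0, 0]}, {"fingers": 0.6, "xyz": [0, 0, -1.5], "angular": [0, 0, 0]}, {"fingers": 0.6, "xyz": [0, 0, -1.5], "angular": [0, 0, 0]}, {"fingers": 0.6, "xyz": [0, 0, -1.5], "angular": [0, 0, 0]}, {"fingers": 0.6, "xyz": [0, 0, -1.5], "angular": [0, 0, 0]}]'

```text
clock: 9.82
position: [0.6556, -0.0398, 0.1057]
ee_rot: [3.142, -0.0, -0.0]
force: [0.1, 0.6, -4.3]
width: 0.522
```

Call:
jog_arm --moves '[{"fingers": 0.6, "xyz": [0, 0, 0], "angular": [0, 0, 0]}]'

```text
clock: 9.95
position: [0.6557, -0.0398, 0.1057]
ee_rot: [3.142, 0.0, -0.0]
force: [-0.3, -0.4, -4.7]
width: 0.523
```

Call:
jog_arm --moves '[{"fingers": 0.6, "xyz": [0, 0, 0], "angular": [0, 0, 0]}]'

```text
clock: 10.07
position: [0.6557, -0.0398, 0.1057]
ee_rot: [3.142, 0.0, 0.0]
force: [-0.7, 0.2, -4.2]
width: 0.518
```

Fz is about −4.4 N, so this is the full one. I'll set it back gently and do the third first.

Call:
jog_arm --moves '[{"fingers": 0.6, "xyz": [0, 0, 0.8], "angular": [0, 0, 0]}, {"fingers": 0.6, "xyz": [0, 0, 1.2], "angular": [0, 0, 0]}, {"fingers": 0.6, "xyz": [0, 0, 1.4], "angular": [0, 0, 0]}, {"fingers": 0.6, "xyz": [0, 0, 1.5], "angular": [0, 0, 0]}, {"fingers": 0.6, "xyz": [0, 0, 1.5], "angular": [0, 0, 0]}, {"fingers": 0, "xyz": [0, 0, 1.5], "angular": [0, 0, 0]}, {"fingers": -1, "xyz": [0, 0, 1.5], "angular": [0, 0, 0]}, {"fingers": -1, "xyz": [0, 0, 1.5], "angular": [0, 0, 0]}, {"fingers": -1, "xyz": [0, 0, 1.5], "angular": [0, 0, 0]}, {"fingers": -1, "xyz": [0, 0, 1.5], "angular": [0, 0, 0]}]'

```text
clock: 11.32
position: [0.6557, -0.0398, 0.0907]
ee_rot: [3.142, 0.0, 0.0]
force: [-0.6, -0.3, -0.0]
width: 0.907
```

Call:
jog_arm --moves '[{"fingers": -1, "xyz": [0, 0, -5], "angular": [0, 0, 0]}, {"fingers": -1, "xyz": [0, 0, -10], "angular": [0, 0, 0]}, {"fingers": -1, "xyz": [-2, -1, -14.5], "angular": [0, 0, 0]}, {"fingers": -1, "xyz": [-7, -4, -14.8], "angular": [0, 0, 0]}, {"fingers": -1, "xyz": [-12, -7, -14.8], "angular": [0, 0, 0]}, {"fingers": -1, "xyz": [-17, -10, -14.8], "angular": [0, 0, 0]}, {"fingers": -1, "xyz": [-21.2, -12.4, -14.8], "angular": [0, 0, 0]}, {"fingers": -1, "xyz": [-21.2, -12.4, -14.8], "angular": [0, 0, 0]}, {"fingers": -1, "xyz": [-21.2, -12.4, -14.8], "angular": [0, 0, 0]}]'

```text
clock: 12.45
position: [0.4443, 0.0839, 0.2391]
ee_rot: [3.141, -0.0, 0.002]
force: [0.7, -0.4, -0.5]
width: 0.998
```

```bash
python3 - <<'E'
from h import *
info([.444,.084,.09])
st,im=look('w3')
g=cv2.cvtColor(im,cv2.COLOR_BGR2GRAY)
cr=g[140:215,200:310]; print(cv2.HoughCircles(cv2.GaussianBlur(cr,(3,3),0),cv2.HOUGH_GRADIENT,1,15,param1=100,param2=12,minRadius=6,maxRadius=28))
E
```

```text
t 12.45 pos [0.4443 0.0839 0.2391] F [ 0.71 -0.38 -0.49] w 0.998 q7 [-0.08  0.14 -0.25  1.91  0.04  1.09 -1.92]
shift cm [-5.000e-02 -1.000e-02  1.491e+01] ang [ 0.0002 -0.0012 -0.    ]
[[[54.5 39.5 22.8]
  [55.5 22.5 18.6]]]
```

View pics/w3.png

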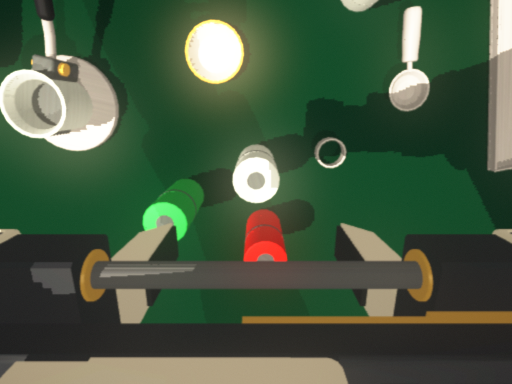

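Aligned again: cap at (256,180), green at (165,218) and red at (265,255), both outside the fingers' sweep.

Call:
jog_arm --moves '[{"fingers": -1, "xyz": [0, 0, 6], "angular": [0, 0, 0]}, {"fingers": -1, "xyz": [0, 0, 11], "angular": [0, 0, 0]}, {"fingers": -1, "xyz": [0, 0, 14.9], "angular": [0, 0, 0]}, {"fingers": -1, "xyz": [0, 0, 14.9], "angular": [0, 0, 0]}, {"fingers": 0.6, "xyz": [0, 0, 14.9], "angular": [0, 0, 0]}, {"fingers": 0.6, "xyz": [0, 0, 14.9], "angular": [0, 0, 0]}, {"fingers": 0.6, "xyz": [0, 0, 14.9], "angular": [0, 0, 0]}, {"fingers": 0.6, "xyz": [0, 0, 14.9], "angular": [0, 0, 0]}, {"fingers": 0.6, "xyz": [0, 0, 14.9], "angular": [0, 0, 0]}, {"fingers": 0.6, "xyz": [0, 0, 14.9], "angular": [0, 0, 0]}]'

```text
clock: 13.75
position: [0.4439, 0.0842, 0.09]
ee_rot: [-3.142, -0.0, -0.001]
force: [-0.8, 0.3, 5.0]
width: 0.526
```

Call:
jog_arm --moves '[{"fingers": 0.6, "xyz": [0, 0, -0.8], "angular": [0, 0, 0]}, {"fingers": 0.6, "xyz": [0, 0, -1.5], "angular": [0, 0, 0]}, {"fingers": 0.6, "xyz": [0, 0, -1.5], "angular": [0, 0, 0]}, {"fingers": 0.6, "xyz": [0, 0, -1.5], "angular": [0, 0, 0]}, {"fingers": 0.6, "xyz": [0, 0, -1.5], "angular": [0, 0, 0]}, {"fingers": 0.6, "xyz": [0, 0, -1.5], "angular": [0, 0, 0]}, {"fingers": 0.6, "xyz": [0, 0, -1.5], "angular": [0, 0, 0]}, {"fingers": 0.6, "xyz": [0, 0, -1.5], "angular": [0, 0, 0]}]'

```text
clock: 14.75
position: [0.4436, 0.0842, 0.1047]
ee_rot: [3.142, 0.0, -0.0]
force: [-0.4, 0.1, -1.7]
width: 0.524
```

Call:
jog_arm --moves '[{"fingers": 0.6, "xyz": [0, 0, 0], "angular": [0, 0, 0]}]'

```text
clock: 14.88
position: [0.4436, 0.0842, 0.1047]
ee_rot: [3.142, -0.0, -0.0]
force: [-0.4, 0.2, -1.8]
width: 0.524
```

Call:
jog_arm --moves '[{"fingers": 0.6, "xyz": [0, 0, 0], "angular": [0, 0, 0]}]'

```text
clock: 15.0
position: [0.4437, 0.0842, 0.1047]
ee_rot: [3.142, 0.0, -0.0]
force: [-0.4, 0.1, -0.5]
width: 0.524
```

Call:
jog_arm --moves '[{"fingers": 0.6, "xyz": [0, 0, -4], "angular": [0, 0, 0]}, {"fingers": 0.6, "xyz": [1, 3, -6], "angular": [0, 0, 0]}, {"fingers": 0.6, "xyz": [3, 8.5, -6], "angular": [0, 0, 0]}, {"fingers": 0.6, "xyz": [5.5, 14, -6], "angular": [0, 0, 0]}, {"fingers": 0.6, "xyz": [8, 19.5, -6], "angular": [0, 0, 0]}, {"fingers": 0.6, "xyz": [10.5, 25, -6], "angular": [0, 0, 0]}, {"fingers": 0.6, "xyz": [13, 30.5, -6], "angular": [0, 0, 0]}, {"fingers": 0.6, "xyz": [15.5, 35.5, -6], "angular": [0, 0, 0]}, {"fingers": 0.6, "xyz": [15.9, 37, -4], "angular": [0, 0, 0]}, {"fingers": 0.6, "xyz": [15.9, 37, -1.5], "angular": [0, 0, 0]}, {"fingers": 0.6, "xyz": [15.9, 37, 0], "angular": [0, 0, 0]}, {"fingers": 0.6, "xyz": [15.9, 37, 0.7], "angular": [0, 0, 0]}]'

```text
clock: 16.5
position: [0.6022, -0.2847, 0.0967]
ee_rot: [-3.141, -0.002, 0.002]
force: [0.1, 0.1, -1.3]
width: 0.522
```

Call:
jog_arm --moves '[{"fingers": 0.6, "xyz": [0, 0, 0.2], "angular": [0, 0, 0]}, {"fingers": 0.6, "xyz": [0, 0, 0.2], "angular": [0, 0, 0]}]'

```text
clock: 16.75
position: [0.6031, -0.2857, 0.0965]
ee_rot: [3.141, 0.001, 0.002]
force: [0.3, -0.1, -1.0]
width: 0.526
```

Call:
jog_arm --moves '[{"fingers": 0.6, "xyz": [0, 0, 0.15], "angular": [0, 0, 0]}, {"fingers": 0.6, "xyz": [0, 0, 0.3], "angular": [0, 0, 0]}, {"fingers": 0.6, "xyz": [0, 0, 0.3], "angular": [0, 0, 0]}]'

```text
clock: 17.12
position: [0.6029, -0.286, 0.0932]
ee_rot: [3.141, -0.0, 0.001]
force: [-0.3, 0.4, 2.1]
width: 0.521
```

Call:
jog_arm --moves '[{"fingers": 0, "xyz": [0, 0, 0], "angular": [0, 0, 0]}, {"fingers": -1, "xyz": [0, 0, 0], "angular": [0, 0, 0]}, {"fingers": -1, "xyz": [0, 0, 0], "angular": [0, 0, 0]}, {"fingers": -1, "xyz": [0, 0, 0], "angular": [0, 0, 0]}, {"fingers": -1, "xyz": [0, 0, -4], "angular": [0, 0, 0]}, {"fingers": -1, "xyz": [0, 0, -10], "angular": [0, 0, 0]}, {"fingers": -1, "xyz": [1, -5, -13], "angular": [0, 0, 0]}, {"fingers": -1, "xyz": [2, -10.5, -14.5], "angular": [0, 0, 0]}, {"fingers": -1, "xyz": [3.5, -16, -14.5], "angular": [0, 0, 0]}, {"fingers": -1, "xyz": [5, -21.5, -14.5], "angular": [0, 0, 0]}, {"fingers": -1, "xyz": [5.3, -24.6, -14.5], "angular": [0, 0, 0]}, {"fingers": -1, "xyz": [5.3, -24.6, -14.5], "angular": [0, 0, 0]}]'

```text
clock: 18.62
position: [0.6558, -0.0354, 0.2375]
ee_rot: [-3.14, -0.009, 0.0]
force: [0.5, -1.1, -0.5]
width: 1.001
```

```bash
python3 - <<'E'
from h import *
info([.6557,-.0398,.09])
st,im=look('w4')
t=imaging.get_image('top')[:,:,::-1]
cv2.imwrite('pics/top4.png',np.hstack([im[60:260,150:480],t[60:260,230:430]]))
E
```

```text
t 18.62 pos [ 0.6558 -0.0354  0.2375] F [ 0.48 -1.15 -0.49] w 1.001 q7 [ 0.05  0.48 -0.12  1.44  0.06  1.23 -1.64]
shift cm [-1.000e-02  4.600e-01  1.475e+01] ang [-0.0019  0.0003  0.0057]
```

View pics/top4.png

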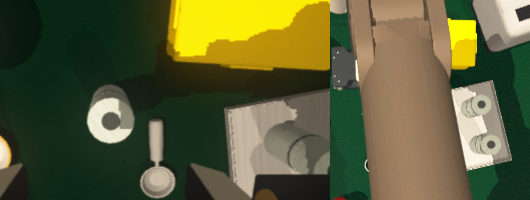

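Both empties stand in the tray, and the full cartridge is where I left it. Grasping it firmly now.

Call:
jog_arm --moves '[{"fingers": -1, "xyz": [0, 0, 1], "angular": [0, 0, 0]}, {"fingers": -1, "xyz": [0, 0, 6], "angular": [0, 0, 0]}, {"fingers": -1, "xyz": [0, 0, 11], "angular": [0, 0, 0]}, {"fingers": -1, "xyz": [0, 0, 14.7], "angular": [0, 0, 0]}, {"fingers": -1, "xyz": [0, 0, 14.7], "angular": [0, 0, 0]}, {"fingers": 0.6, "xyz": [0, 0, 14.7], "angular": [0, 0, 0]}, {"fingers": 0.6, "xyz": [0, 0, 14.7], "angular": [0, 0, 0]}, {"fingers": 0.6, "xyz": [0, 0, 14.7], "angular": [0, 0, 0]}, {"fingers": 0.6, "xyz": [0, 0, 14.7], "angular": [0, 0, 0]}, {"fingers": 0.6, "xyz": [0, 0, 14.7], "angular": [0, 0, 0]}, {"fingers": 0.6, "xyz": [0, 0, 14.7], "angular": [0, 0, 0]}]' --grip_force 50

```text
clock: 20.1
position: [0.6559, -0.0398, 0.0911]
ee_rot: [3.141, 0.0, 0.001]
force: [0.1, -0.1, 3.4]
width: 0.512
```

Call:
jog_arm --moves '[{"fingers": 0.6, "xyz": [0, 0, -0.8], "angular": [0, 0, 0]}, {"fingers": 0.6, "xyz": [0, 0, -1.5], "angular": [0, 0, 0]}, {"fingers": 0.6, "xyz": [0, 0, -1.5], "angular": [0, 0, 0]}, {"fingers": 0.6, "xyz": [0, 0, -1.5], "angular": [0, 0, 0]}, {"fingers": 0.6, "xyz": [0, 0, -1.5], "angular": [0, 0, 0]}, {"fingers": 0.6, "xyz": [0, 0, -1.5], "angular": [0, 0, 0]}]'

```text
clock: 20.85
position: [0.6555, -0.0398, 0.1055]
ee_rot: [3.142, 0.0, -0.001]
force: [0.3, -0.2, -5.0]
width: 0.501
```

Call:
jog_arm --moves '[{"fingers": 0.6, "xyz": [0, 0, -5], "angular": [0, 0, 0]}, {"fingers": 0.6, "xyz": [0, -1, -10], "angular": [0, 0, 0]}, {"fingers": 0.6, "xyz": [-3, -5, -13], "angular": [0, 0, 0]}, {"fingers": 0.6, "xyz": [-5.5, -10, -14.5], "angular": [0, 0, 0]}, {"fingers": 0.6, "xyz": [-8, -15, -14.5], "angular": [0, 0, 0]}, {"fingers": 0.6, "xyz": [-11, -20, -14.5], "angular": [0, 0, 0]}, {"fingers": 0.6, "xyz": [-13.5, -25, -14.5], "angular": [0, 0, 0]}, {"fingers": 0.6, "xyz": [-16, -30, -14.5], "angular": [0, 0, 0]}, {"fingers": 0.6, "xyz": [-19, -35, -14.5], "angular": [0, 0, 0]}, {"fingers": 0.6, "xyz": [-19.5, -36.6, -14.5], "angular": [0, 0, 0]}, {"fingers": 0.6, "xyz": [-19.5, -36.6, -14.5], "angular": [0, 0, 0]}, {"fingers": 0.6, "xyz": [-19.5, -36.6, -14.5], "angular": [0, 0, 0]}]'

```text
clock: 22.35
position: [0.4618, 0.3244, 0.2505]
ee_rot: [3.14, -0.004, 0.001]
force: [0.9, -1.0, -5.3]
width: 0.507
```

```bash
python3 - <<'E'
from h import *
info([.522,.3264,.21])
st,im=look('w5')
E
```

```text
t 22.35 pos [0.4618 0.3244 0.2505] F [ 0.94 -1.04 -5.3 ] w 0.507 q7 [-0.5   0.32 -0.27  1.65  0.09  1.18 -2.37]
shift cm [ 6.02 -0.22  4.05] ang [ 0.0013 -0.0004 -0.0023]
```

View pics/w5.png

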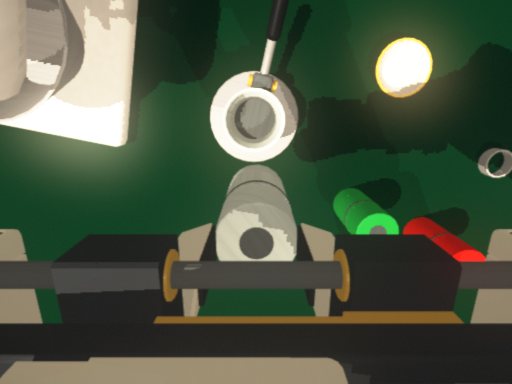

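The full cartridge hangs plumb in the jaws with its cap at (256,243). The press mouth is at about (254,118), on its foot disc.

```bash
python3 - <<'E'
from h import *
im=cv2.imread('pics/w5.png'); st=arm.observe()
cr=cv2.resize(im[60:175,195:315],None,fx=5,fy=5,interpolation=cv2.INTER_CUBIC)
g=cv2.medianBlur(cv2.cvtColor(cr,cv2.COLOR_BGR2GRAY),7)
for r0,r1,z in [(145,170,.078),(200,235,.012)]:
    c=cv2.HoughCircles(g,cv2.HOUGH_GRADIENT,1.5,200,param1=120,param2=15,minRadius=r0,maxRadius=r1)
    if c is None: print('none');continue
    for x,y,r in c[0][:2]:
        uv=((x+.5)/5-.5+195,(y+.5)/5-.5+60); print(np.round(uv,1),r/5,onz('wrist',uv,z,st).round(4))
        cv2.circle(cr,(int(x),int(y)),int(r),(0,0,255) if z>.05 else (255,0,0),1)
cv2.imwrite('pics/mouth.png',cr)
E
```

```text
[254.2 117.6] 30.320002 [0.5236 0.3261 0.078 ]
[284.2  73.6] 32.81 [0.5701 0.2931 0.078 ]
[255.  115.8] 45.7 [0.5233 0.3252 0.012 ]
```

View pics/mouth.png

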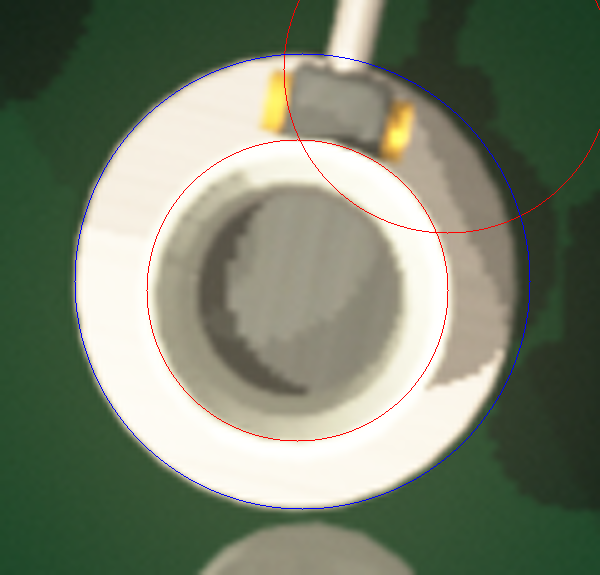

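Wrist and top views agree on the mouth within about 1.5 mm: (0.523, 0.326). Moving above it and descending.

Call:
jog_arm --moves '[{"fingers": 0.6, "xyz": [3, 0, 0], "angular": [0, 0, 0]}, {"fingers": 0.6, "xyz": [6.25, 0, 2], "angular": [0, 0, 0]}, {"fingers": 0.6, "xyz": [6.25, 0, 5], "angular": [0, 0, 0]}, {"fingers": 0.6, "xyz": [6.25, 0, 7], "angular": [0, 0, 0]}, {"fingers": 0.6, "xyz": [6.25, 0, 7], "angular": [0, 0, 0]}, {"fingers": 0.6, "xyz": [6.25, 0, 7], "angular": [0, 0, 0]}]'

```text
clock: 23.15
position: [0.5241, 0.3257, 0.1817]
ee_rot: [-3.141, 0.002, -0.002]
force: [-0.3, 1.1, -4.1]
width: 0.506
```

Call:
jog_arm --moves '[{"fingers": 0.6, "xyz": [0, 0, 0.4], "angular": [0, 0, 0]}, {"fingers": 0.6, "xyz": [0, 0, 0.8], "angular": [0, 0, 0]}, {"fingers": 0.6, "xyz": [0, 0, 1.2], "angular": [0, 0, 0]}, {"fingers": 0.6, "xyz": [0, 0, 1.6], "angular": [0, 0, 0]}, {"fingers": 0.6, "xyz": [0, 0, 1.6], "angular": [0, 0, 0]}]'

```text
clock: 23.78
position: [0.5229, 0.326, 0.1642]
ee_rot: [3.141, 0.0, -0.001]
force: [-0.2, 0.4, -4.7]
width: 0.509
```

Call:
jog_arm --moves '[{"fingers": 0.6, "xyz": [0, 0, 0.3], "angular": [0, 0, 0]}, {"fingers": 0.6, "xyz": [0, 0, 0.6], "angular": [0, 0, 0]}, {"fingers": 0.6, "xyz": [0, 0, 0.9], "angular": [0, 0, 0]}, {"fingers": 0.6, "xyz": [0, 0, 1.2], "angular": [0, 0, 0]}, {"fingers": 0.6, "xyz": [0, 0, 1.2], "angular": [0, 0, 0]}]'

```text
clock: 24.4
position: [0.523, 0.3261, 0.1524]
ee_rot: [3.141, -0.0, -0.001]
force: [0.1, -0.3, -4.7]
width: 0.505
```

Call:
jog_arm --moves '[{"fingers": 0.6, "xyz": [0, 0, 0.3], "angular": [0, 0, 0]}, {"fingers": 0.6, "xyz": [0, 0, 0.6], "angular": [0, 0, 0]}, {"fingers": 0.6, "xyz": [0, 0, 0.9], "angular": [0, 0, 0]}, {"fingers": 0.6, "xyz": [0, 0, 1.2], "angular": [0, 0, 0]}, {"fingers": 0.6, "xyz": [0, 0, 1.2], "angular": [0, 0, 0]}]'

```text
clock: 25.02
position: [0.523, 0.3261, 0.1404]
ee_rot: [3.141, 0.0, -0.001]
force: [-0.6, -0.7, -4.6]
width: 0.5
```

Call:
jog_arm --moves '[{"fingers": 0.6, "xyz": [0, 0, 0.3], "angular": [0, 0, 0]}, {"fingers": 0.6, "xyz": [0, 0, 0.6], "angular": [0, 0, 0]}, {"fingers": 0.6, "xyz": [0, 0, 0.8], "angular": [0, 0, 0]}, {"fingers": 0.6, "xyz": [0, 0, 0.8], "angular": [0, 0, 0]}]'

```text
clock: 25.52
position: [0.5234, 0.3264, 0.1331]
ee_rot: [-3.141, 0.0, -0.001]
force: [0.3, -1.0, 1.4]
width: 0.509
```

Call:
jog_arm --moves '[{"fingers": 0.6, "xyz": [0, 0, 0.2], "angular": [0, 0, 0]}, {"fingers": 0.6, "xyz": [0, 0, 0.4], "angular": [0, 0, 0]}, {"fingers": 0.6, "xyz": [0, 0, 0.4], "angular": [0, 0, 0]}]'

```text
clock: 25.9
position: [0.5237, 0.3265, 0.1295]
ee_rot: [-3.141, 0.0, -0.002]
force: [-0.4, -1.3, 6.9]
width: 0.512
```

Call:
jog_arm --moves '[{"fingers": 0.6, "xyz": [0, 0, 0.15], "angular": [0, 0, 0]}, {"fingers": 0.6, "xyz": [0, 0, 0.3], "angular": [0, 0, 0]}, {"fingers": 0.6, "xyz": [0, 0, 0.3], "angular": [0, 0, 0]}]'

```text
clock: 26.28
position: [0.524, 0.3267, 0.1272]
ee_rot: [-3.14, 0.0, -0.003]
force: [-3.0, -2.3, 11.9]
width: 0.513
```

Call:
jog_arm --moves '[{"fingers": 0.6, "xyz": [0, 0, 0], "angular": [0, 0, 0]}, {"fingers": 0.6, "xyz": [0, 0, 0], "angular": [0, 0, 0]}, {"fingers": 0.6, "xyz": [0, 0, 0], "angular": [0, 0, 0]}, {"fingers": 0.6, "xyz": [0, 0, 0], "angular": [0, 0, 0]}]'

```text
clock: 26.78
position: [0.524, 0.3267, 0.1272]
ee_rot: [-3.14, 0.0, -0.003]
force: [-1.7, -1.8, 11.3]
width: 0.508
```

Call:
jog_arm --moves '[{"fingers": 0.6, "xyz": [0, 0, 0], "angular": [0, 0, 0]}, {"fingers": 0.6, "xyz": [0, 0, 0], "angular": [0, 0, 0]}, {"fingers": 0.6, "xyz": [0, 0, 0], "angular": [0, 0, 0]}, {"fingers": 0.6, "xyz": [0, 0, 0], "angular": [0, 0, 0]}, {"fingers": 0.6, "xyz": [0, 0, 0], "angular": [0, 0, 0]}, {"fingers": 0.6, "xyz": [0, 0, 0], "angular": [0, 0, 0]}]'

```text
clock: 27.52
position: [0.524, 0.3267, 0.1273]
ee_rot: [-3.14, 0.0, -0.003]
force: [-1.3, -0.9, 10.5]
width: 0.505
```

The seat takes about 15.5–16.5 N (reading plus the 4.6 N weight). I'll press 1 mm further and hold for a second for margin, then ease off until the spring carries the weight and let go.

Call:
jog_arm --moves '[{"fingers": 0.6, "xyz": [0, 0, 0.1], "angular": [0, 0, 0]}, {"fingers": 0.6, "xyz": [0, 0, 0.12], "angular": [0, 0, 0]}, {"fingers": 0.6, "xyz": [0, 0, 0.12], "angular": [0, 0, 0]}, {"fingers": 0.6, "xyz": [0, 0, 0.12], "angular": [0, 0, 0]}, {"fingers": 0.6, "xyz": [0, 0, 0.12], "angular": [0, 0, 0]}, {"fingers": 0.6, "xyz": [0, 0, 0.12], "angular": [0, 0, 0]}, {"fingers": 0.6, "xyz": [0, 0, 0.12], "angular": [0, 0, 0]}, {"fingers": 0.6, "xyz": [0, 0, 0.12], "angular": [0, 0, 0]}, {"fingers": 0.6, "xyz": [0, 0, 0.12], "angular": [0, 0, 0]}, {"fingers": 0.6, "xyz": [0, 0, 0.12], "angular": [0, 0, 0]}, {"fingers": 0.6, "xyz": [0, 0, 0.12], "angular": [0, 0, 0]}]'

```text
clock: 28.9
position: [0.5241, 0.3268, 0.1265]
ee_rot: [-3.14, 0.0, -0.004]
force: [-2.6, -2.4, 15.9]
width: 0.504
```

Call:
jog_arm --moves '[{"fingers": 0.6, "xyz": [0, 0, -0.2], "angular": [0, 0, 0]}, {"fingers": 0.6, "xyz": [0, 0, -0.4], "angular": [0, 0, 0]}, {"fingers": 0.6, "xyz": [0, 0, -0.6], "angular": [0, 0, 0]}, {"fingers": 0.6, "xyz": [0, 0, -0.6], "angular": [0, 0, 0]}]'

```text
clock: 29.4
position: [0.5235, 0.3265, 0.1311]
ee_rot: [-3.141, 0.0, -0.002]
force: [-1.1, -0.7, 5.1]
width: 0.507
```

Call:
jog_arm --moves '[{"fingers": 0.6, "xyz": [0, 0, -0.15], "angular": [0, 0, 0]}, {"fingers": 0.6, "xyz": [0, 0, -0.3], "angular": [0, 0, 0]}, {"fingers": 0.6, "xyz": [0, 0, -0.3], "angular": [0, 0, 0]}]'

```text
clock: 29.78
position: [0.5231, 0.3262, 0.1333]
ee_rot: [3.142, -0.0, -0.0]
force: [0.9, 0.7, 0.1]
width: 0.507
```

Call:
jog_arm --moves '[{"fingers": 0, "xyz": [0, 0, 0], "angular": [0, 0, 0]}, {"fingers": -1, "xyz": [0, 0, 0], "angular": [0, 0, 0]}, {"fingers": -1, "xyz": [0, 0, 0], "angular": [0, 0, 0]}, {"fingers": -1, "xyz": [0, 0, 0], "angular": [0, 0, 0]}, {"fingers": -1, "xyz": [0, 0, 0], "angular": [0, 0, 0]}, {"fingers": -1, "xyz": [0, 0, -3], "angular": [0, 0, 0]}, {"fingers": -1, "xyz": [0, 0, -8], "angular": [0, 0, 0]}, {"fingers": -1, "xyz": [0, 0, -13], "angular": [0, 0, 0]}, {"fingers": -1, "xyz": [-5, 3, -14], "angular": [0, 0, 0]}, {"fingers": -1, "xyz": [-10, 6, -14], "angular": [0, 0, 0]}, {"fingers": -1, "xyz": [-13, 6, -14], "angular": [0, 0, 0]}, {"fingers": -1, "xyz": [-13, 6, -14], "angular": [0, 0, 0]}]'

```text
clock: 31.28
position: [0.3914, 0.2662, 0.2742]
ee_rot: [-3.141, -0.003, -0.001]
force: [0.7, -0.4, 0.6]
width: 0.999
```

```bash
python3 - <<'E'
from h import *
info([.5,.3,.25])
a=imaging.get_image('scene')[:,:,::-1]; b=imaging.get_image('top')[:,:,::-1]
cv2.imwrite('pics/end.png',np.hstack([cv2.resize(a[130:330,90:450],None,fx=1.1,fy=1.5),cv2.resize(b[90:290,100:430],None,fx=1.1,fy=1.5)]))
E
```

```text
t 31.27 pos [0.3914 0.2662 0.2742] F [ 0.66 -0.35  0.61] w 0.999 q7 [-0.45  0.15 -0.3   1.81  0.05  1.18 -2.33]
shift cm [10.87 -3.36  2.43] ang [-0.0002 -0.0009  0.0019]
```

View pics/end.png

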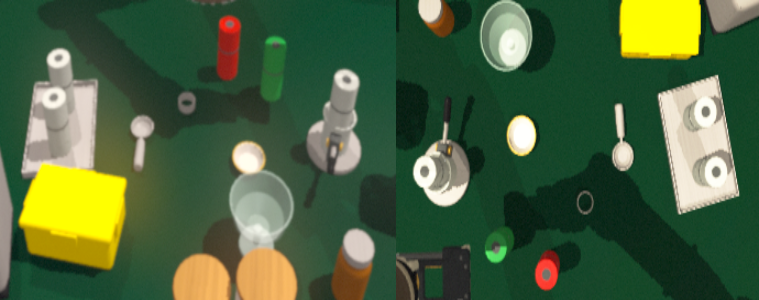

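The final picture shows both empties upright on the tray and the full cartridge upright in the press. Everything else is in place and the gripper is clear.

```bash
python3 -c "
from cell import job; print(job.sign_off())"
```

```text
the job is handed in; nothing more can be done
None
```

The job is done and handed in at about 31 s. The two empty cartridges stand upright on the tray and the full one is seated foot first in the press.

- **Weighing:** lifted 15 mm and held, the three read about −0.6 N, −1.3 N (both empty) and −4.4 N (full). I carried each empty straight to the tray after weighing it, and set the full one back down until both were placed.
- **Pressing:** I felt the seat about 33 mm below the mouth. Counting the cartridge's weight, it carried about 15–16.5 N for 1.2 s. I then pressed about 1 mm further for another second, with a wrist reading of about 11–16 N; the last one was 15.9 N, so about 20 N on the seat. I eased off to near 0 N before letting go.
- **Last checks:** the final scene and top views show both empties upright in the tray and the full one upright in the barrel. The green and red look-alikes and the bystanders look unmoved, and the gripper is open and clear.
- **Disagreements:** the wrist and top views of the mouth differed by about 1.5 mm. The force readings have roughly 0.5 N of noise, too little to confuse full with empty. No check failed.

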